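# Set the tray stop with its handwheel

## Robot

A 7-joint arm with a two-finger parallel gripper is mounted at the origin on the work surface. World frame = base frame: x ahead of the robot, y to its left, z up, the work surface at z = 0. Lengths are in m, angles in rad, forces in N, time in s.
With the tool pointing down it reaches from about 0.425 to 0.925 m from the base axis. Payload 6.8 kg.
Tool frame: the origin (TCP) lies on the front face of the gripper's body, between the roots of the fingers; the fingertips stand 73 mm ahead of it and the grasp point (between the pads) lies 54 mm ahead of it (env.nose_length is the distance from the TCP to the fingertips, in m); z points along the fingers, y is the direction in which the jaws open and shut (so a half turn about z gives the same grasp; the last joint's range is limited). The gripper opens to 85 mm and grips with 20 to 120 N. Pads are 22 mm wide; open, the fingers measure 114 mm over their backs; the gripper's body (76 mm by 85 mm) begins 54 mm behind the grasp point. The pads swing forward as they close: fully open they stand 13 mm farther back than shut.
Start: joints at [1.214, 0.477, 0.022, 1.555, -0.011, 1.109, -0.083], TCP at [0.166, -0.654, 0.304] pointing down, gripper open.
Joint ranges: [-2.96, 2.96], [-0.34, 2.1], [-1.41, 1.46], [0.24, 2.44], [-1.37, 4.51], [0.17, 1.92], [-2.96, 2.96]. Speed limits (rad/s): [2.39, 2.39, 3.14, 3.14, 3.14, 3.14, 3.14].

## Interface

Orientations are given as a unit quaternion [w, x, y, z].
In Python, from cell import env, kin, camera, calibration, job gives the robot as it stands. The module is installed in compiled form; this text tells all that it offers. Calls block until the motion is done:
- env.reach(position, orientation): joint-space move of the TCP to a pose.
- env.movel(position, velocity=0.15, rot=None, stop_force=None): straight line of the TCP; rot=None keeps the orientation; velocity is the mean speed in m/s. With stop_force (N) it stops when the force on the tool has changed by that much, and returns True; else False.
- env.goto_joints(angles): joint-space move.
- env.grip(opening, f_grip=None): finger opening in m; f_grip is the grip in N (None keeps the last); returns when the fingers have stopped.
- env.dwell(seconds).
- kin.inverse_kinematics(position, orientation): joint angles nearest the present ones, or None.
- env.get_state(): the state.
- camera(name): name is "side" or "top"; returns (picture, depth): 420x560x3 uint8, blue, green, red; 420x560 float32, m along the optical axis (not along the pixel's ray), 0 where there is no reading.
- calibration(name): a dict with "fx", "fy", "cx", "cy" (pixels), "rvec" (rotation vector, rad) and "tvec" (3), from world to camera coordinates, as OpenCV has them. Camera axes: x right, y down, z forward; pixel columns grow to the right and rows downward; lengths in m; the calibration is good to about 2 mm. A picture is of the moment at which its call begins. calibration takes no time and is no camera call.
A pose or a line that the arm cannot do raises env.PlanningError and nothing moves.
- job.job_done(): hands the job in, once; it reports no verdict.
The state is a dict: "time": time; "qpos": joint angles; "joint_velocities": joint speeds; "joint_torque": joint torques, N m; "tcp_pos": TCP position; "orientation": TCP orientation; "force": force on the tool from outside, world axes, zero at the start; "torque": the same for the moment, N m; "opening": finger opening in m.
Only numpy, scipy, OpenCV 4.12 (cv2) and the standard library are available. Lean on these libraries where they do the work, as an engineer would, in place of code of your own. Each camera call takes 0.05 s, during which the arm holds its last target. There are 200 camera calls.

## Task

Set the tray stop for the next batch: turn the round handwheel (not the star wheel next to it) clockwise, seen from above, regrasping as needed, until its black pointer stands at the dark set-mark clipped to the edge of its own dial, then let go. Do not turn the star wheel.

Things in the scene. Friction and masses are not known exactly. Their poses are not given: they have to be found in the camera images.
- wheel_grip (a point): Round aluminium handwheel, upright axis, 58 mm across, 30 mm tall, on a grey gearbox; grip it across from above, any direction. Point: on its axis at half height; a 96 mm flange that turns with it lies 32 mm lower. From an end stop, 0 to 40 deg behind its start, it turns about 270 deg clockwise: the mark is 130 to 250 deg on, clockwise only. Light friction (0.12 N m); stays where left.
- wheel_pointer (a point): Tip of the black pointer ridge on the round handwheel's flange, 54 mm from the wheel's axis; it turns with the wheel. The ridge is a radial bar 34 mm long, 6 mm wide.
- mark_tip (a point): Inner tip of the set-mark, a dark steel clip (12 mm wide, 11 mm tall) fixed on the edge of the round handwheel's white dial; the tip is 58 mm from that wheel's axis. The wheel is set when the pointer tip stands in front of it. The clip does not move. The clip's top is 28 mm lower than the wheel_grip point.
- star_pointer (a point): Tip of the pointer of the bystander: the star wheel (four arms, 76 mm across) on the other, otherwise alike tray stop. Not to be turned. 54 mm from the star wheel's axis. The two stops may swap places; their axes are at least 280 mm apart.

How it is judged:
By the outcome, as a careful person would: the job done as asked, in the order asked, and still so for the second after the job is handed in, with the robot touching nothing.
It also fails if it takes over 45 s, if anything falls off the work surface, if the arm or the gripper's body presses on something with over 40 N, if the wrist force passes 120 N, or if a joint passes its speed limit or range.

## Working session

There is one attempt and no reset: what is moved stays moved. The work goes in short steps, each a Python script; the robot and the scene stay as the last script left them, time stands still between calls to the robot, and variables do not carry over. Pictures are saved under pics/ and viewed, about 8 in all and at most 12, crops included, and the job is handed in when it is done.

```bash
mkdir -p pics; python3 - <<'E'
from cell import env,camera,calibration
import cv2,numpy as np
for n in("top","side"):
    im,d=camera(n);cv2.imwrite(f"pics/{n}0.png",im);np.save(f"pics/{n}0.npy",d)
    c=calibration(n);R=cv2.Rodrigues(np.array(c["rvec"],float))[0];print(n,c,"cam pos",-R.T@np.array(c["tvec"]))
s=env.get_state();print(s["time"],s["tcp_pos"],s["orientation"],env.nose_length)
E
```

```text
top {'fx': 433.5443347360627, 'fy': 433.5443347360627, 'cx': 277.9394549522407, 'cy': 212.34413178037772, 'rvec': array([ 2.15185071, -2.13897785,  0.14783953]), 'tvec': array([-0.00777546,  0.54469657,  0.75940818])} cam pos [ 0.4315474  -0.00859227  0.82894428]
side {'fx': 468.4211331205705, 'fy': 468.4211331205705, 'cx': 280.2571555126666, 'cy': 206.11276558248986, 'rvec': array([ 2.19948088, -0.71977933,  0.312279  ]), 'tvec': array([-0.40930288,  0.32596926,  0.667758  ])} cam pos [ 0.16891385 -0.47473753  0.68247926]
0.1 [ 0.16614307 -0.65381115  0.30302807] [-8.06029029e-04  9.92269525e-01  1.24098827e-01 -1.46188521e-04] 0.0726
```

View pics/top0.png

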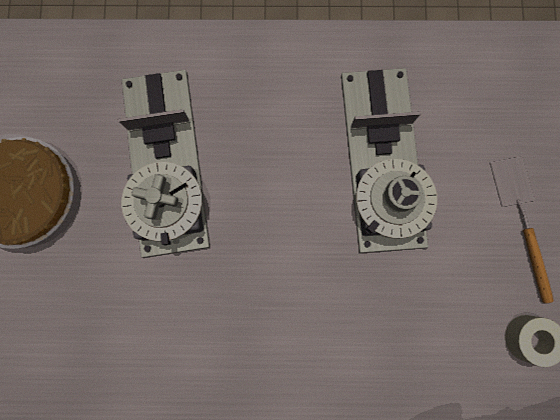

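View pics/side0.png

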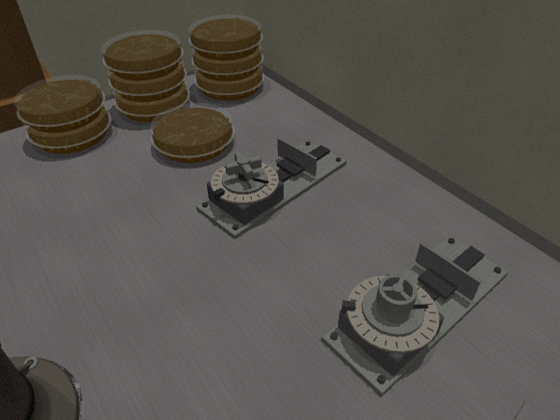

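The top view shows the round wheel on the right: dial centre about (397,198), pointer near (415,174), clip near (372,227). The star wheel is on the left. Next I'll measure in detail.

```bash
cat > h.py <<'E'
import cv2,numpy as np
from cell import camera,calibration
def RT(n):
    c=calibration(n);return c,cv2.Rodrigues(np.array(c["rvec"],float))[0],np.array(c["tvec"],float).ravel()
def onplane(n,uv,z):
    c,R,t=RT(n);uv=np.atleast_2d(uv).astype(float)
    r=np.c_[(uv[:,0]-c["cx"])/c["fx"],(uv[:,1]-c["cy"])/c["fy"],np.ones(len(uv))]@R
    o=-R.T@t;return o+r*((z-o[2])/r[:,2])[:,None]
def cloud(n,d):
    c,R,t=RT(n);v,u=np.mgrid[:d.shape[0],:d.shape[1]]
    p=np.stack([(u-c["cx"])/c["fx"]*d,(v-c["cy"])/c["fy"]*d,d],-1)
    return (p-t)@R
E
python3 - <<'E'
from h import *
im=cv2.imread("pics/top0.png");d=np.load("pics/top0.npy");P=cloud("top",d)
for v,u in[(198,397),(193,404),(182,404),(205,375),(225,372),(174,414),(205,430),(160,400),(330,300)]:print((u,v),P[v,u].round(4),im[v,u])
sub=P[145:250,345:450].reshape(-1,3)
h,e=np.histogram(sub[:,2],bins=np.arange(0,.16,.004));print([(round(a,3),int(b)) for a,b in zip(e,h) if b>15])
cv2.imwrite("pics/crop0.png",cv2.resize(im[145:250,345:450],None,fx=5.7,fy=5.7,interpolation=cv2.INTER_CUBIC))
E
```

```text
(397, 198) [ 0.5579 -0.2016  0.1219] [37 37 35]
(404, 193) [ 0.5656 -0.2122  0.1262] [121 137 135]
(404, 182) [ 0.5849 -0.214   0.1222] [44 40 45]
(375, 205) [ 0.5537 -0.1756  0.074 ] [128 139 145]
(372, 225) [ 0.5177 -0.1685  0.0786] [51 49 53]
(414, 174) [ 0.6091 -0.2452  0.0776] [0 0 5]
(430, 205) [ 0.5555 -0.2749  0.0666] [151 164 168]
(400, 160) [ 0.6375 -0.2244  0.0666] [143 156 160]
(300, 330) [ 0.3294 -0.0468 -0.0014] [111 110 125]
[(np.float64(0.0), 1424), (np.float64(0.004), 68), (np.float64(0.008), 1197), (np.float64(0.012), 1018), (np.float64(0.016), 84), (np.float64(0.02), 138), (np.float64(0.024), 26), (np.float64(0.028), 19), (np.float64(0.044), 16), (np.float64(0.052), 24), (np.float64(0.056), 63), (np.float64(0.06), 86), (np.float64(0.064), 1469), (np.float64(0.068), 1224), (np.float64(0.072), 1011), (np.float64(0.076), 279), (np.float64(0.096), 25), (np.float64(0.1), 20), (np.float64(0.104), 23), (np.float64(0.108), 25), (np.float64(0.112), 20), (np.float64(0.116), 68), (np.float64(0.12), 736), (np.float64(0.124), 135)]
```

View pics/crop0.png

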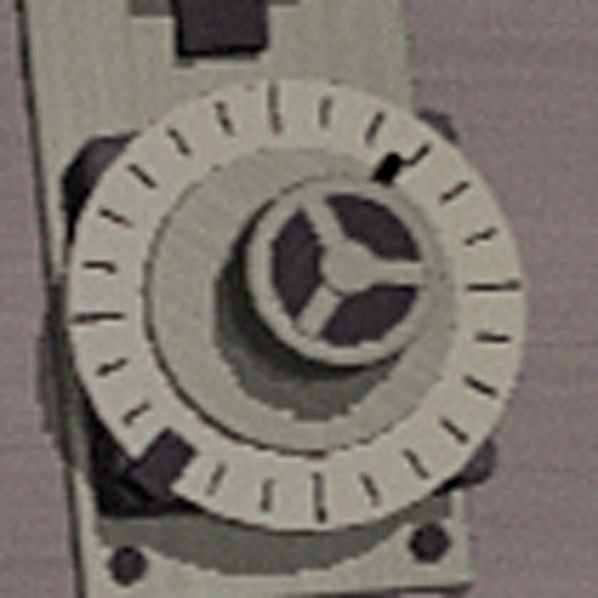

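```bash
cat >> h.py <<'E'
def wheel(im,d,v=True):
    P=cloud("top",d);Y,X=np.mgrid[:420,:560];roi=(X>345)&(X<450)&(Y>145)&(Y<250)
    g=im.max(2)
    def circ(m,z):
        k=max(cv2.findContours(m.astype(np.uint8),cv2.RETR_EXTERNAL,cv2.CHAIN_APPROX_NONE)[0],key=cv2.contourArea)
        q=onplane("top",cv2.convexHull(k)[:,0],z)[:,:2]
        (c,r)=cv2.minEnclosingCircle(q.astype(np.float32));return np.array(c),r
    out={}
    out["dial"]=circ(roi&(P[...,2]>.061)&(P[...,2]<.13)&(g>95),.067)
    out["rim"]=circ(roi&(P[...,2]>.117)&(P[...,2]<.13),.122)
    return out,P,roi,g
def ang(p,c):
    q=np.atleast_2d(p)[:,:2]-c;return np.degrees(np.arctan2(q[:,1],q[:,0])),np.hypot(*q.T)
E
python3 - <<'E'
from h import *
im=cv2.imread("pics/top0.png");d=np.load("pics/top0.npy")
o,P,roi,g=wheel(im,d);print(o)
ys,xs=np.nonzero(roi&(P[...,2]>.118)&(P[...,2]<.13)); print("rim med z",np.median(P[ys,xs,2]))
for cname in("dial","rim"):
    c=o[cname][0]
    for nm,m,z in(("ptr",roi&(g<22),.077),("clip",roi&(g<75),.079)):
        ys,xs=np.nonzero(m);q=onplane("top",np.c_[xs,ys],z);a,r=ang(q,c)
        k=(r>.03)&(r<.056) if nm=="ptr" else (r>.056)&(r<.075)&(P[ys,xs,2]>.073)
        aa=np.radians(a[k]);print(cname,nm,k.sum(),np.degrees(np.angle(np.exp(1j*aa).mean())),a[k].min(),a[k].max(),r[k].min(),r[k].max(),np.median(P[ys,xs,2][k]))
E
```

```text
{'dial': (array([ 0.56894773, -0.21535365]), 0.07220751792192459), 'rim': (array([ 0.56768858, -0.21361868]), 0.028884410858154297)}
rim med z 0.1223122426143451
dial ptr 13 -34.786499495068604 -37.47632472530672 -32.65210033313618 0.04416467878084855 0.05332586605888072 0.07759158676101924
dial clip 58 138.96432394069086 134.4744584763922 144.1087731399265 0.06064532161981499 0.07493913522463436 0.07873159269624569
rim ptr 13 -35.58820613092804 -38.20084360232027 -33.590379915905714 0.04618269761712817 0.055350541880937666 0.07759158676101924
rim clip 67 139.36881798229555 134.7671238418028 144.71241780812363 0.05852602058280149 0.07492109757740952 0.07869790534289094
```

```bash
cat >> h.py <<'E'
C=np.array([.568,-.2145])
def quat(psi): return [0,float(np.cos(psi/2)),float(np.sin(psi/2)),0]
E
python3 - <<'E'
from h import *
from cell import env,kin
for deg in range(-180,181,30):
    q=kin.inverse_kinematics([*C,.30],quat(np.radians(deg)));print(deg,None if q is None else np.round(q,3))
P=cloud("top",np.load("pics/top0.npy"));s=P[60:130,340:425].reshape(-1,3);print("fence top",s[:,2].max(),s[s[:,2]>.04].min(0))
E
```

```text
-180 [ 0.787  0.46  -0.709  1.691  0.328  1.113  1.553]
-150 [ 1.065  0.65  -1.184  1.675  0.63   1.256  1.839]
-120 [ 1.065  0.65  -1.184  1.675  0.63   1.256  2.363]
-90 [ 0.184  0.369  0.096  1.734 -0.04   1.04  -2.847]
-60 [ 0.267  0.37  -0.011  1.728  0.004  1.044 -2.364]
-30 [ 0.335  0.373 -0.099  1.723  0.042  1.048 -1.873]
0 [ 0.423  0.38  -0.213  1.717  0.09   1.054 -1.391]
30 [ 0.486  0.388 -0.296  1.712  0.127  1.06  -0.899]
60 [ 0.561  0.4   -0.396  1.707  0.172  1.069 -0.413]
90 [ 0.638  0.415 -0.499  1.702  0.221  1.081  0.07 ]
120 [ 0.715  0.436 -0.606  1.696  0.274  1.095  0.55 ]
150 [ 0.723  0.438 -0.618  1.696  0.28   1.097  1.069]
180 [ 0.787  0.46  -0.709  1.691  0.328  1.113  1.553]
fence top 0.8289442800191376 [ 0.4315474  -0.26220418  0.04000595]
```

```bash
python3 - <<'E'
from h import *
from cell import env,kin
env.reach([*C,.30],quat(np.radians(185)))
print(env.movel([*C,.166],velocity=.12,stop_force=15))
s=env.get_state();print(s["time"],s["tcp_pos"],s["qpos"].round(3) if hasattr(s["qpos"],"round") else s["qpos"],s["force"])
env.grip(.05,f_grip=40)
s=env.get_state();print(s["time"],s["tcp_pos"],s["opening"],s["force"],s["torque"])
for n in("top","side"):
    im,d=camera(n);cv2.imwrite(f"pics/{n}1.png",im)
E
```

```text
False
3.5 [ 0.56855655 -0.21459141  0.16686749] [ 0.738  0.613 -0.653  1.8    0.468  0.887  1.529] [-0.40555822  0.45072606 -0.30419874]
3.8833 [ 0.56828167 -0.21438434  0.16693256] 0.05695499577969402 [-1.83486665  0.33233506  5.55403481] [ 0.21132439  0.37631273 -0.01970059]
```

View pics/side1.png

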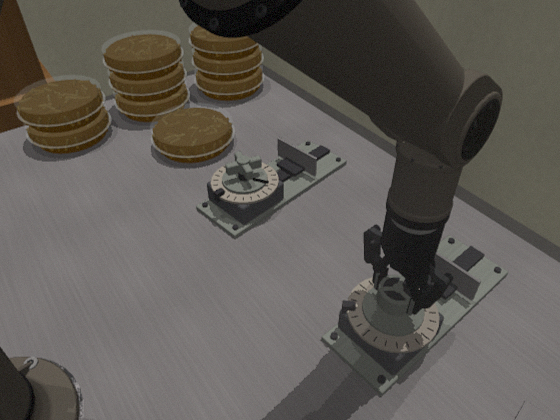

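The side view shows the jaws around the round wheel at about (395,290). The opening is 57 mm and the forces are low, so I'll turn about 178° (slightly short), release, and look.

```bash
cat >> h.py <<'E'
def look(tag):
    im,d=camera("top");cv2.imwrite(f"pics/{tag}.png",im)
    cv2.imwrite(f"pics/{tag}c.png",cv2.resize(im[145:250,345:450],None,fx=5.7,fy=5.7,interpolation=cv2.INTER_CUBIC))
    P=cloud("top",d);Y,X=np.mgrid[:420,:560];roi=(X>345)&(X<450)&(Y>145)&(Y<250);g=im.max(2)
    for c in(np.array([.56895,-.21535]),np.array([.5677,-.2136])):
        for nm,m,z in(("ptr",roi&(g<22),.077),("clip",roi&(g<75),.079)):
            ys,xs=np.nonzero(m);a,r=ang(onplane("top",np.c_[xs,ys],z),c)
            k=(r>.03)&(r<.056) if nm=="ptr" else (r>.056)&(r<.075)&(P[ys,xs,2]>.073)
            print(nm,k.sum(),np.degrees(np.angle(np.exp(1j*np.radians(a[k])).mean())).round(2),r[k].min().round(4),r[k].max().round(4))
E
python3 - <<'E'
from h import *
from cell import env
q=np.array(env.get_state()["qpos"],float);q0=q[6]
for k in(60,120,178):
    q[6]=q0-np.radians(k);env.goto_joints(q)
    s=env.get_state();print(s["time"],s["opening"],np.round(s["force"],1),np.round(s["torque"],2),s["qpos"][6])
env.grip(.085);p=env.get_state()["tcp_pos"];env.movel([p[0],p[1],.22],velocity=.12)
# step the arm aside for a clear view, remembering the pose
np.save("above.npy",env.get_state()["qpos"])
env.movel([.50,-.40,.30],velocity=.25)
print(env.get_state()["time"]);look("t2")
E
```

```text
4.9667 0.05650546715635727 [ 0.9  2.4 -1. ] [ 0.35 -0.05 -0.12] 0.4828940647684378
5.95 0.05688650256594731 [ 5.5  2.5 -3.7] [ 0.69 -0.67 -0.16] -0.563787825111591
6.9083 0.05696772610405376 [ 5.3  2.3 -5.7] [ 0.44 -1.07 -0.15] -1.576091719628334
8.9
ptr 33 147.95 0.0308 0.0541
clip 62 139.34 0.0606 0.0749
ptr 31 149.18 0.0304 0.0521
clip 71 139.71 0.0585 0.0749
```

View pics/t2c.png

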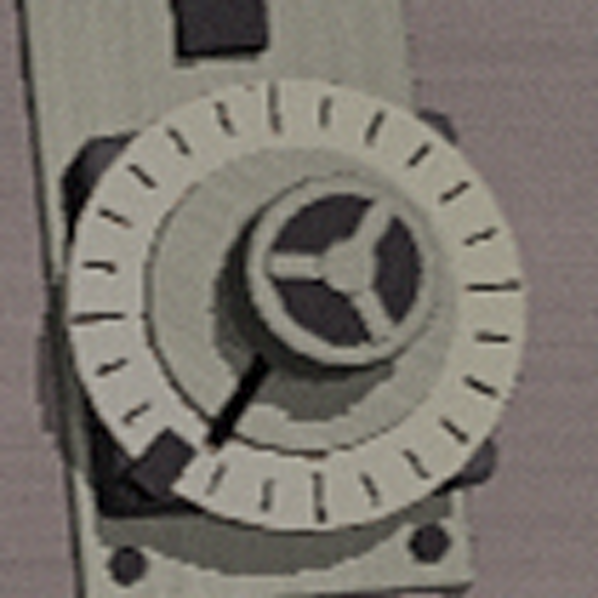

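The pointer tip is at crop (216,442) and the clip's inner edge is around (180,441). About 9° clockwise remains, so I'll regrasp and trim.

```bash
python3 - <<'E'
from h import *
from cell import env
q=np.load("above.npy")
env.goto_joints(q)
p=env.get_state()["tcp_pos"];env.movel([p[0],p[1],.1665],velocity=.12,stop_force=15)
env.grip(.05,f_grip=40)
q=np.array(env.get_state()["qpos"],float);q[6]-=np.radians(9.3);env.goto_joints(q)
s=env.get_state();print(s["opening"],np.round(s["force"],1),np.round(s["torque"],2),s["qpos"][6])
env.grip(.085);p=env.get_state()["tcp_pos"];env.movel([p[0],p[1],.22],velocity=.12)
np.save("above.npy",env.get_state()["qpos"])
env.movel([.50,-.40,.30],velocity=.25)
print(env.get_state()["time"]);look("t3")
im,d=camera("side");cv2.imwrite("pics/s3.png",cv2.resize(im[260:370,320:460],None,fx=5.4,fy=5.4,interpolation=cv2.INTER_CUBIC))
E
```

```text
0.05669486161112687 [ 0.2 -0.5 -3.3] [ 0.07 -0.07 -0.09] -1.734251844168391
13.0417
ptr 35 138.87 0.0311 0.0529
clip 58 138.97 0.0606 0.0749
ptr 33 139.57 0.0304 0.0508
clip 67 139.39 0.0585 0.0749
```

View pics/t3c.png

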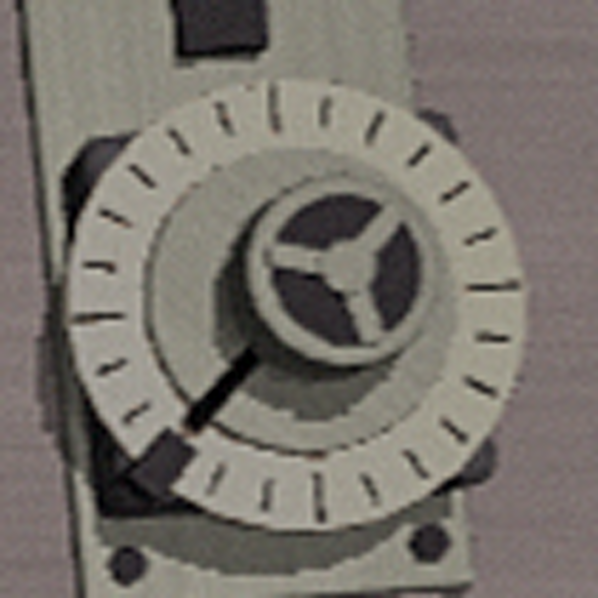

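View pics/s3.png

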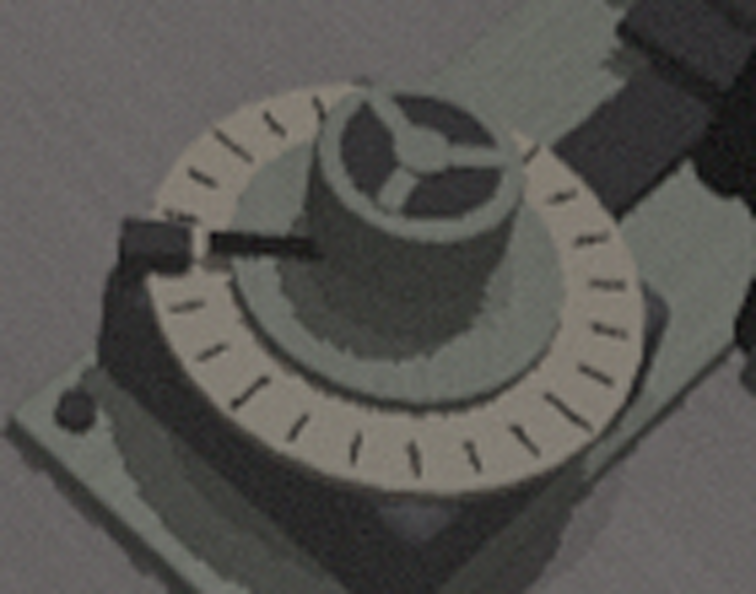

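Both views agree. In the top crop the pointer tip (188,430) meets the middle of the clip's inner edge, about (180,440). In the side crop the ridge points straight into the clip at (190,245). I'll hand it in.

```bash
python3 - <<'E'
from cell import env,job
job.job_done();print(env.get_state()["time"])
E
```

```text
the job is handed in; nothing more can be done
the job is handed in; nothing more can be done
```

I turned the round handwheel about 187° clockwise, in two grips of 178° and 9.3°, until its pointer stood at the set-mark. Then I let go, moved the arm clear, and handed the job in at about 13 s of the 45 s allowed.

- **Alignment:** in the last top picture the pointer is at 138.9–139.6° and the clip at 139.0–139.4°, depending on which estimate of the wheel centre is used. That is agreement to about 0.2°, and the side picture shows the ridge pointing straight into the clip.
- **Forces:** the readings I took while gripping and turning stayed below about 9 N.
- **Star wheel:** the arm stayed clear of it throughout, but I did not measure its pointer again at the end.
- **Disagreement:** the two estimates of the wheel centre, from the dial and from the rim, differ by about 2 mm. That shifts the alignment by well under 1°.

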